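# Tip rinsed media balls from a mesh basket into the media box

## Task

Swing the lid of the grey media box right back until it rests open, then lift the rinse basket by its bridge handle and tip it so that all six ceramic balls roll out through its spout into the box, with the spout held no more than a hand's breadth above the box. Then set the empty basket upright in its round drip tray again, leaving the box open for the balls to dry. Do not touch the balls with the gripper, and do not disturb the other things on the bench.

Things in the scene. Friction and masses are not known exactly. Their poses are not given: they have to be found in the camera images.
- media_box: Grey plastic box with black slots in its walls, fixed to the bench; 120 x 130 mm outside (own x by y), 75 mm high, walls and floor 4 mm, one open space inside. Origin: centre of its underside. Its lid is hinged along its +x side; its -x side is the front, roughly towards the robot; z is up.
- box_mouth (a point): Centre of the box's mouth, at the height of its rim, 75 mm above the bench; axes as the box's.
- box_lid (a joint): Hinge of the box's black 5 mm lid (132 x 136 mm, 0.12 kg): 0 shut, level on the rim; grows as it opens; stop at 1.9 rad. It moves freely and is not sprung: let go before upright (1.57) it falls shut, past that it falls back to the stop and stays there.
- lid_knob (a point): Aluminium knob on the lid near its front edge: a cylinder 18 mm across, standing 30 mm up from the lid's top face. This point lies on its axis, 18 mm above that face, 108 mm from the hinge line, half way along the lid; the lid's front edge is 24 mm beyond. Axes turn with the lid: z is the knob's axis, -x points from the hinge to the front edge.
- lid_hinge (a point): Middle of the lid's hinge line, 66 mm behind the box's centre (along the box's +x), 76.5 mm above the bench. The hinge line runs along the box's y; the lid opens by turning about +y (front edge up and back). The closed lid's top face is 4 mm above this line. Axes turn with the lid.
- basket: Stainless wire-mesh rinse basket, about 0.24 kg, loose, in the drip tray. Origin: centre of the underside of its foot runners; z up; +x points to its spout. Mesh floor 8 mm up, x -38 to +38, y -40 to +40 mm; upright side and back walls, rim 60 mm up. From x = +38 the floor climbs at 28 degrees while the sides close in, up to a notch in the rim, 48 mm wide, at x = +90 mm, with a short sheet lip.
- basket_grip (a point): Middle of the black flat-sided sleeve on the basket's fixed bridge handle, which spans the mouth along the basket's y: sleeve 16 mm thick along x, 56 mm long along y, 22 mm tall. It lies 12 mm from the basket's origin along +x and 126 mm above its underside; axes as the basket's.
- basket_spout (a point): Tip of the basket's pouring lip, 107 mm from its origin along +x and 39 mm above its underside; axes as the basket's. Level, the basket holds the balls; tipped spout down, they start to roll out at about 45 degrees and all come at 60 degrees.
- drip_tray: Round shallow stainless dish, fixed to the bench, 136 mm across, rim 12 mm high; floor 4 mm above the bench, flat within 57 mm of the centre. Origin: centre of its underside. The basket stands on that floor, at first at the centre.
- ball0_center (a point): Centre of a white ceramic filter-media ball, 20 mm across, 12 g; the six are alike and lie on the basket's floor at first.
- ball1_center (a point): Centre of a white ceramic filter-media ball, 20 mm across, 12 g; the six are alike and lie on the basket's floor at first.
- ball2_center (a point): Centre of a white ceramic filter-media ball, 20 mm across, 12 g; the six are alike and lie on the basket's floor at first.
- ball3_center (a point): Centre of a white ceramic filter-media ball, 20 mm across, 12 g; the six are alike and lie on the basket's floor at first.
- ball4_center (a point): Centre of a white ceramic filter-media ball, 20 mm across, 12 g; the six are alike and lie on the basket's floor at first.
- ball5_center (a point): Centre of a white ceramic filter-media ball, 20 mm across, 12 g; the six are alike and lie on the basket's floor at first.
- bulkhead: Black bulkhead fitting, 55 mm across, 36 mm high, loose on the bench to the left of the tray; leave it.
- valve: Small tube valve, 56 mm long, 25 mm high, lying near the front of the bench, to the left of the tray; leave it.
- tape: Roll of black electrical tape, 62 mm across, 19 mm high, lying behind the box on the right; leave it.
- spanner: Open-ended spanner, 183 mm long, lying flat behind the box; leave it.
- dose_bottle: White dosing bottle, 42 mm across, 86 mm high, at the left of the bench; leave it.
- tube_valve_a: Small tube valve, 56 mm long, lying at the left of the bench; leave it.
- salt_jar: Spice jar, 47 mm across, 98 mm high, at the left of the bench; leave it.

How it is judged:
By the outcome, as a careful person would: the job done as asked, in the order asked, and still so for the second after the job is handed in, with the robot touching nothing.
It also fails if it takes over 64 s, if anything falls off the work surface, if the arm or the gripper's body presses on something with over 40 N, if the wrist force passes 120 N, or if a joint passes its speed limit or range.

## Robot

A 6-joint arm with a two-finger parallel gripper is mounted at the origin on a cart in front of the work surface, level with it; the furniture and walls round the work are solid. World frame = base frame: x ahead of the robot, y to its left, z up, the work surface at z = 0. Lengths are in mm, angles in rad, forces in N, time in s.
With the tool pointing down it reaches from about 350 to 975 mm from the base axis. Payload 7.1 kg.
Tool frame: the origin (TCP) lies midway between the tips of the shut fingers; the grasp point (between the pads) lies pinch_z behind it (pinch_z is the distance from the TCP to the grasp point, in mm); z points along the fingers, y is the line along which they close (so a half turn about z gives the same grasp; the last joint's range is limited). The gripper opens to 88 mm and grips with 3 to 60 N. Pads are 20 mm wide; open, the fingers measure 115 mm over their backs; the gripper's body (75 mm by 178 mm) begins 61 mm behind the grasp point.
Start: joints at [-1.22, 0.423, 1.63, -0, 1.089, -0.019], TCP at [225.909, -582.726, 222.675] pointing down, gripper open.
Joint ranges: [-3, 3], [-0.9, 2.11], [0.09, 2.58], [-1.31, 4.45], [0.11, 2.69], [-2.54, 2.54]. Speed limits (rad/s): [2.39, 2.39, 3.01, 3.14, 3.14, 3.14].

## Interface

Orientations are given as a rotation vector (axis times angle).
In Python, from workcell import get_obs, get_image, close_job, pinch_z gives the robot as it stands.
- The arm moves only by the tool jog_arm, never from a script. Its argument "commands" is a list of rows, each a list of 3 entries, a list of its own where there are three numbers: the gripper command: -1 is shut, 1 is fully open, values between are in proportion, then the shift along the tool's x, y, z as a fraction of full scale, then the turn, a rotation vector about the tool's x, y, z as a fraction of full scale. In form: [[gripper, [tx, ty, tz], [rx, ry, rz]], ...]. A call has 1 to 10 rows; each row shifts and turns the commanded pose from where the row before left it, along the tool's axes as they then stand; what a row does not reach is not made up. Full scale, the value 1, is 0.1 m for a shift and 45 degrees for a turn. A row lasts 1/10 s, in which the tool goes at most 50 mm and 8.59 degrees, less where a joint would pass 70% of its speed; a pose out of reach is approached as far as the arm can. A call with a number of a shift or a turn outside -1 to 1 is refused whole. A call with a gripper value outside its range is refused whole. The fingers move at their own pace and stop on an object; the grip force is fixed at half the most. Time passes only in rows, so rows that do not move let the fingers close. It gives the time, the measured TCP pose, the force, the opening and the grip force at its end, in the units of the state.
- get_obs(): the state, without advancing time (a new reading comes with each control period).
- get_image(name): name is "scene" or "top" or "wrist"; returns a dict with "image" (400x640x3 uint8, blue, green, red), "z_map" (400x640 float32, mm along the optical axis (not along the pixel's ray), 0 where there is no reading), "intrinsics" (3x3 intrinsics, pixels), "eye" and "orientation" of the camera in the world; the wrist camera has in their place "mount" (4x4, takes a point from camera to tool coordinates, whose origin is the TCP and whose axes are the flange's). Camera axes: x right, y down, z forward; pixel columns grow to the right and rows downward; lengths in mm; the calibration is good to about 2 mm. The wrist camera is an equidistant fisheye: a pixel r from the principal point sees the ray r / f radians off the axis. A picture is of the moment at which its call begins: read the wrist's pose just before it.
- close_job(): hands the job in; it is judged then, once.
The state is a dict: "t": time; "qpos": joint angles; "qvel": joint speeds; "joint_torque": joint torques, N m; "ee_pos": TCP position; "orientation": TCP orientation; "ft_force": force on the tool from outside, world axes, zero at the start; "moment": the same for the moment, N m; "width": finger opening in mm; "grasp_force": force on a finger pad.
Only numpy, scipy, OpenCV 4.12 (cv2) and the standard library are available. Lean on these libraries where they do the work, as an engineer would, in place of code of your own. Each camera call takes 0.05 s, during which the arm holds its last target. There are 200 camera calls.

## Working session

There is one attempt and no reset: what is moved stays moved. The work goes in short steps, Python scripts to look and compute and a tool call to move; the robot and the scene stay as the last step left them, time stands still between calls to the robot, and variables do not carry over. Pictures are saved under pics/ and viewed, at most 10 in all, crops included, and the job is handed in when it is done.

Besides the shell and the picture viewer there is one more tool, called as name(argument=value, ...), one argument or row to a line, values as JSON. jog_arm: Moves the arm, as the interface text tells. Its arguments: {"type":"object","properties":{"commands":{"type":"array","items":{"type":"array"}}},"required":["commands"]}

```bash
ls; mkdir -p pics; python3 - <<'E'
from workcell import *
import cv2
o=get_obs();print(o, pinch_z)
for n in("scene","top"):
    d=get_image(n);cv2.imwrite(f"pics/{n}0.png",d["image"]);print(n,d["intrinsics"],d["eye"],d["orientation"])
E
```

```text
pics
{'t': 0.0, 'qpos': array([-1.22000832e+00,  4.23816063e-01,  1.63069145e+00, -3.74316588e-05,
        1.08861099e+00, -1.89963047e-02]), 'qvel': array([ 0.00166937, -0.0021311 ,  0.00187612, -0.00016717, -0.00115075,
        0.00055531]), 'joint_torque': array([ 6.01781849e-04, -5.44636095e+01, -2.73667234e+01,  6.44524838e-02,
        2.27938994e-02, -1.03405578e-04]), 'ee_pos': array([ 225.70740892, -582.21919041,  221.91660475]), 'orientation': array([-3.08656869e+00, -5.77303213e-01,  4.46943037e-04]), 'ft_force': array([0.09098012, 0.20933218, 0.29738363]), 'moment': array([ 0.04390452, -0.06643982, -0.01842536]), 'grasp_force': 0.0, 'width': 88.21945669184045} 18.700000000000003
scene [[442.76057663   0.         320.0086786 ]
 [  0.         442.76057663 200.27176183]
 [  0.           0.           1.        ]] [-391.92755696  767.48729986  798.62358389] [-1.01137855  2.17609444 -1.22237068]
top [[476.05547741   0.         322.82710183]
 [  0.         476.05547741 208.68340419]
 [  0.           0.           1.        ]] [ 316.47836969   26.88815648 1504.18031551] [-2.11368182  2.1569633  -0.16847785]
```

View pics/scene0.png

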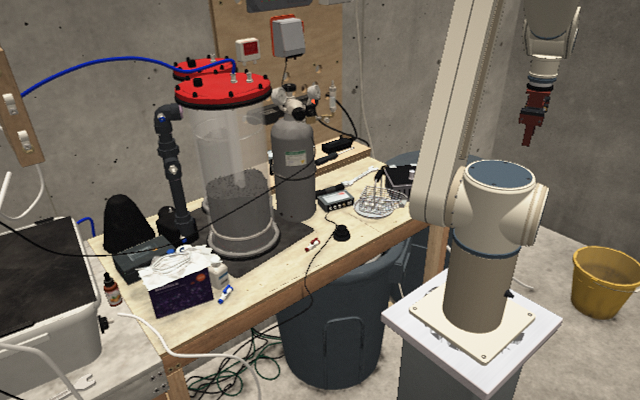

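View pics/top0.png

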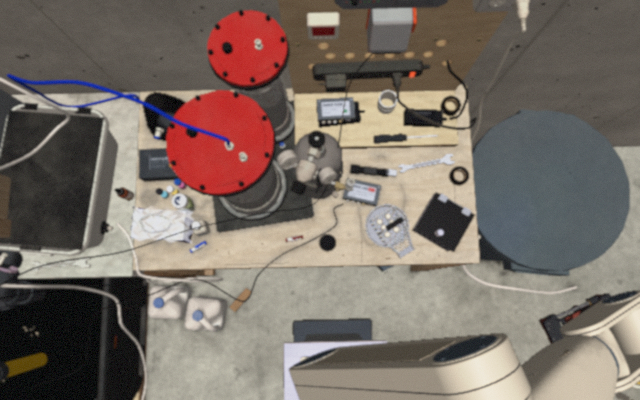

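The top view shows the basket at about (388,228) with its spout towards (405,252). The black lid is at (443,222), with its knob at (438,233). Next I'll zoom in and measure.

```bash
cat > h.py <<'E'
from workcell import *
import numpy as np, cv2
from scipy.spatial.transform import Rotation as R
def cast(d,uv,z):
    """pixels -> world points on plane z (fixed cameras)"""
    uv=np.atleast_2d(uv).astype(float);K=d["intrinsics"]
    r=np.c_[(uv-[K[0,2],K[1,2]])/K[0,0],np.ones(len(uv))]@R.from_rotvec(d["orientation"]).as_matrix().T
    e=np.array(d["eye"]);return e+r*((z-e[2])/r[:,2])[:,None]
E
python3 - <<'E'
from h import *
np.set_printoptions(suppress=True,precision=1)
d=get_image("top");im=d["image"]
print(R.from_rotvec(d["orientation"]).as_matrix())
c=im[180:270,350:490];cv2.imwrite("pics/top1.png",cv2.resize(c,None,fx=5.6,fy=5.6,interpolation=cv2.INTER_CUBIC))
# lid
g=im.max(2);m=((g<60)*255).astype(np.uint8);m[:, :410]=0;m[:,478:]=0;m[:190]=0;m[255:]=0
m=cv2.morphologyEx(m,cv2.MORPH_CLOSE,np.ones((5,5)))
cs,_=cv2.findContours(m,cv2.RETR_EXTERNAL,cv2.CHAIN_APPROX_NONE);k=max(cs,key=cv2.contourArea)
r=cv2.minAreaRect(k);print(r)
print(cast(d,cv2.boxPoints(r),80.5),cast(d,r[0],80.5))
z=d["z_map"];print(z[222,443],z[228,388],z[233,438])
E
```

```text
[[-0.  -1.   0.2]
 [-1.   0.   0. ]
 [-0.  -0.2 -1. ]]
((443.6554260253906, 222.59068298339844), (43.62083053588867, 42.82902908325195), 30.256441116333008)
[[ 477.5 -242.4   80.5]
 [ 589.3 -313.7   80.5]
 [ 519.4 -423.3   80.5]
 [ 409.4 -351.2   80.5]] [[ 498.4 -332.6   80.5]]
1434.2767 1376.959 1396.6063
```

View pics/top1.png

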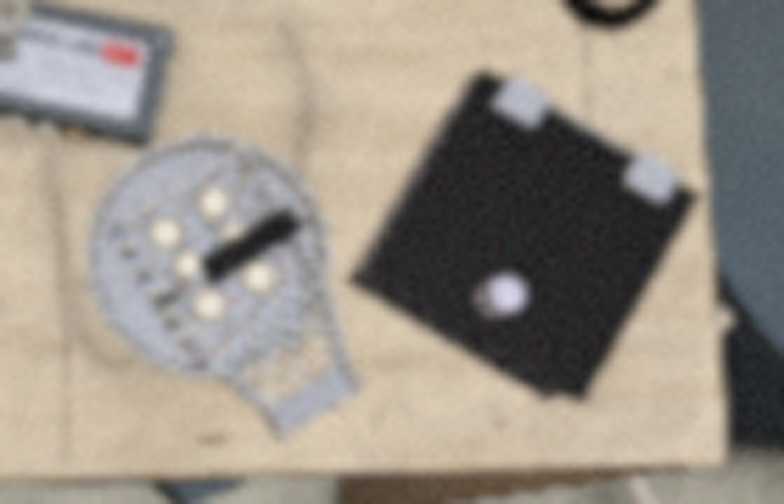

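The crop shows the hinge tabs at crop (520,100) and (650,178), so the lid opens towards the upper right. The knob top is at (510,293), the sleeve runs from (208,268) to (297,222), and the spout lip is centred near (318,405). The balls are in the basket.

```bash
python3 - <<'E'
from h import *
np.set_printoptions(suppress=True,precision=1)
d=get_image("top");im=d["image"]
f=lambda p:np.array(p)/5.6+[349.6,179.6]
print("knob",cast(d,f((510,293)),110.5))
g=im.max(2);m=((g<75)*255).astype(np.uint8);m[:, :384]=0;m[:,405:]=0;m[:214]=0;m[232:]=0
cs,_=cv2.findContours(m,cv2.RETR_EXTERNAL,cv2.CHAIN_APPROX_NONE);k=max(cs,key=cv2.contourArea)
r=cv2.minAreaRect(k);b=cast(d,cv2.boxPoints(r),138);print("sleeve",r,b,b.mean(0))
s=cast(d,f([[282,435],[357,388]]),43);print("lip corners",s,s.mean(0))
print("tray ctr",cast(d,f((210,255)),16))
# tray rim by fit
ls=cast(d,f([[92,255],[205,133],[110,180],[165,370],[300,180]]),12);print(ls)
A=np.c_[2*ls[:,:2],np.ones(5)];x=np.linalg.lstsq(A,(ls[:,:2]**2).sum(1),rcond=None)[0];print(x[:2],np.sqrt(x[2]+x[0]**2+x[1]**2))
w=get_image("wrist");print(w["mount"],w["intrinsics"])
E
```

```text
knob [[ 467.2 -314.6  110.5]]
sleeve ((394.17645263671875, 223.29408264160156), (3.7729690074920654, 17.149858474731445), 59.036251068115234) [[ 484.3 -150.8  138. ]
 [ 509.2 -194.4  138. ]
 [ 499.6 -199.6  138. ]
 [ 474.8 -156.   138. ]] [ 492.  -175.2  138. ]
lip corners [[ 399.2 -202.3   43. ]
 [ 424.  -244.5   43. ]] [ 411.6 -223.4   43. ]
tray ctr [[ 502.3 -170.8   16. ]]
[[ 504.1 -104.8   12. ]
 [ 572.6 -171.3   12. ]
 [ 546.7 -116.5   12. ]
 [ 438.5 -143.4   12. ]
 [ 544.5 -223.9   12. ]]
[ 502.8 -170.9] 68.6470673997611
[[   0.    -1.    -0.3   81.4]
 [   1.     0.    -0.     1. ]
 [   0.    -0.3    1.  -161.2]
 [   0.     0.     0.     1. ]] [[309.7   0.  321.1]
 [  0.  309.7 204.1]
 [  0.    0.    1. ]]
```

jog_arm(
  commands=[
    [1,[0,0,-0.1],[0,0,0.169]],
    [1,[0,0,-0.2],[0,0,0.169]],
    [1,[0,0,-0.2],[0,0,0.169]],
    [1,[0,0,-0.2],[0,0,0.169]],
    [1,[0,0,-0.2],[0,0,0.169]],
    [1,[0,0,-0.2],[0,0,0.169]],
    [1,[0,0,-0.1],[0,0,0.169]],
  ],
)

```text
t: 0.95
ee_pos: [226.1, -583.3, 344.6]
orientation: [3.015, -0.875, 0.002]
ft_force: [0.2, 0.6, 0.3]
width: 87.9
grasp_force: 0.0
```

```bash
cat >> h.py <<'E'
import json,os
np.set_printoptions(suppress=True,precision=2)
def ob():
    o=get_obs();M=R.from_rotvec(o["orientation"]).as_matrix()
    print("t",round(o["t"],2),"p",o["ee_pos"],"ax",M.T.round(3).tolist(),"q",o["qpos"],"F",o["ft_force"],"w",round(o["width"],1),"g",round(o["grasp_force"],1))
    with open("log.txt","a") as f:f.write(json.dumps([list(o["qpos"]),list(o["ee_pos"]),list(o["orientation"])])+"\n")
    return o["ee_pos"],M
def delta(p,M,tp,tM):
    "shift (units of 100mm) and turn (units of 45deg) in tool axes"
    return M.T@(np.array(tp)-p)/100, R.from_matrix(M.T@tM).as_rotvec()/(np.pi/4)
def az(a): a=np.radians(a);return np.array([np.cos(a),np.sin(a),0])
def pose(ya,za,pitch):
    "tool y level at azimuth ya; tool z at azimuth za, pitched down by pitch deg"
    y=az(ya);t=np.radians(pitch);z=np.cos(t)*az(za)-np.sin(t)*np.array([0,0,1.]);return np.c_[np.cross(y,z),y,z]
E
python3 - <<'E'
from h import *
p,M=ob()
print(delta(p,M,[330,-230,360],pose(-122,-32,90)))
E
```

```text
t 0.95 p [ 226.11 -583.27  344.63] ax [[0.845, -0.535, 0.002], [-0.535, -0.845, 0.001], [0.001, -0.002, -1.0]] q [-1.22  0.31  1.5   0.    1.32  0.92] F [0.16 0.61 0.26] w 87.9 g 0.0
(array([-1.01, -3.54, -0.16]), array([ 0.  , -0.  , -0.01]))
```

jog_arm(
  commands=[
    [1,[-0.05,-0.2,0],[0,0,0]],
    [1,[-0.1,-0.4,0],[0,0,0]],
    [1,[-0.13,-0.45,0],[0,0,0]],
    [1,[-0.13,-0.45,0],[0,0,0]],
    [1,[-0.13,-0.45,0],[0,0,0]],
    [1,[-0.13,-0.45,0],[0,0,0]],
    [1,[-0.13,-0.45,0],[0,0,0]],
    [1,[-0.1,-0.4,0],[0,0,0]],
    [1,[-0.1,-0.25,0],[0,0,0]],
    [1,[0,0,0],[0,0,0]],
  ],
)

```text
t: 1.95
ee_pos: [326.9, -230.5, 342.8]
orientation: [-3.021, 0.862, -0.0]
ft_force: [0.0, 0.3, -0.3]
width: 88.2
grasp_force: 0.0
```

```bash
cat >> h.py <<'E'
def wcast(d,p,M,uv,z):
    "wrist fisheye pixels -> world points on plane z"
    uv=np.atleast_2d(uv).astype(float);K=d["intrinsics"];c=uv-[K[0,2],K[1,2]]
    r=np.linalg.norm(c,axis=1);th=r/K[0,0]
    v=np.c_[c/np.maximum(r,1e-6)[:,None]*np.sin(th)[:,None],np.cos(th)]
    T=np.array(d["mount"]);W=M@T[:3,:3];e=p+M@T[:3,3];v=v@W.T
    return e+v*((z-e[2])/v[:,2])[:,None]
E
python3 - <<'E'
from h import *
p,M=ob();d=get_image("wrist");cv2.imwrite("pics/w1.png",d["image"])
E
```

```text
t 1.95 p [ 326.94 -230.46  342.77] ax [[0.849, -0.528, 0.0], [-0.528, -0.849, -0.001], [0.0, 0.0, -1.0]] q [-0.64 -0.07  1.95  0.    1.26  1.48] F [ 0.02  0.25 -0.29] w 88.2 g 0.0
```

View pics/w1.png

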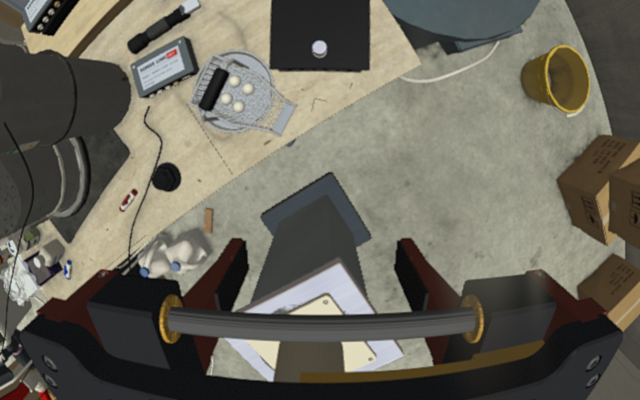

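The wrist view shows the knob top at (319,46) and the lid's front edge from (271,69) to (369,71). The sleeve is near (213,89) and the spout near (283,118).

```bash
cat > kin.py <<'E'
from h import *
from scipy.optimize import least_squares
D=[json.loads(l) for l in open("log.txt")]
D.insert(0,[[-1.22000832,.423816063,1.63069145,-3.7e-5,1.08861099,-.0189963],[225.707,-582.219,221.917],[-3.08656869,-.577303213,.00044694]])
def rot(ax,a): return R.from_rotvec(np.array(ax)*a).as_matrix()
X,Y,Z=np.eye(3)
def fk(q,k):
    a1,d1,L2,L3,L6,off,e3=k
    A=rot(Z,q[0])
    p=A@[a1,off,d1];A=A@rot(Y,q[1]);p=p+A@[0,0,L2];A=A@rot(Y,q[2]);p=p+A@[e3,0,L3]
    A=A@rot(Z,q[3])@rot(Y,q[4]);p=p+A@[0,0,L6];A=A@rot(Z,q[5]);return p,A@rot(Z,TO)
TO=-np.pi/2  # checked below
def fit():
    f=lambda k:np.concatenate([np.r_[(fk(d[0],k)[0]-d[1])] for d in D]+[np.r_[0.003*(k-[0,300,350,350,250,0,0])*[1,1,1,1,1,1,3]]])
    s=least_squares(f,[0,300,350,350,250,0,0]);return s.x,s.fun[:3*len(D)]
def ik(tp,tM,k,q0):
    f=lambda q:np.r_[(fk(q,k)[0]-tp)/100,R.from_matrix(fk(q,k)[1].T@tM).as_rotvec(),1e-3*(q-q0)]
    lo=[-3,-.9,.09,-1.31,.11,-2.54];hi=[3,2.11,2.58,4.45,2.69,2.54]
    s=least_squares(f,np.clip(q0,np.array(lo)+1e-3,np.array(hi)-1e-3),bounds=(lo,hi));return s.x,np.abs(s.fun[:6]).max()
E
python3 - <<'E'
from kin import *
d=get_image("wrist");p,M=np.array(D[-1][1]),R.from_rotvec(D[-1][2]).as_matrix()
print("knob",wcast(d,p,M,(319,46),110.5))
print("lid edge",wcast(d,p,M,[(271,69),(369,71)],80.5))
print("sleeve",wcast(d,p,M,(213,89),140),"spout",wcast(d,p,M,(283,118),43))
k,r=fit();print(k,r)
print("orientation model",[ (fk(x[0],k)[1].T@R.from_rotvec(x[2]).as_matrix()).round(2).tolist() for x in D])
E
```

```text
knob [[ 468.46 -316.41  110.5 ]]
lid edge [[ 481.93 -248.36   80.5 ]
 [ 409.77 -358.95   80.5 ]]
sleeve [[ 491.05 -181.09  140.  ]] spout [[ 417.21 -221.39   43.  ]]
[ -0.03 283.38 563.12 485.02 280.4   11.9   77.72] [ 0.01 -0.02 -0.   -0.01  0.03  0.    0.   -0.02  0.  ]
orientation model [[[-1.0, -0.0, 0.0], [0.0, -1.0, 0.0], [0.0, 0.0, 1.0]], [[-1.0, -0.0, -0.0], [0.0, -1.0, 0.0], [-0.0, 0.0, 1.0]], [[-1.0, -0.0, -0.0], [0.0, -1.0, 0.0], [-0.0, 0.0, 1.0]]]
```

jog_arm(
  commands=[
    [1,[0,0,0],[0,0.1,0]],
    [1,[0,0,0],[0,0.18,0]],
    [1,[0,0,0],[0,0.18,0]],
    [1,[0,0,0],[0,0.18,0]],
    [1,[0,0,0],[0,0.18,0]],
    [1,[0,0,0],[0,0.1,0]],
    [1,[0,0,0],[0,0,0]],
  ],
)

```text
t: 2.75
ee_pos: [324.7, -232.8, 341.0]
orientation: [2.661, -0.768, 1.003]
ft_force: [0.2, -0.5, 0.2]
width: 87.5
grasp_force: 0.0
```

```bash
sed -i 's/^TO=.*/TO=np.pi\/2/' kin.py; python3 - <<'E'
from h import *
p,M=ob()
from kin import *
k,r=fit();print(k,r)
K=np.array([468,-315.7,101.5]);q0=np.array(D[-1][0])
for pitch in(20,30,40,50):
    T=pose(-122.8,-32.8,pitch);
    for back in (0,100): print(pitch,back,*ik(K+(18.7-back)*T[:,2],T,k,q0))
    H=K-[0,0,22+4];H=np.array([503+66*.8406,-338-66*.5417,76.5])
    for th in (30,60,90,105):
        t=np.radians(th);r_,h=-108,22+4 # knob grasp in lid frame from hinge
        ax=az(-32.8);pt=H+ax*(r_*np.cos(t)+h*np.sin(t))+np.array([0,0,1])*(-r_*np.sin(t)+h*np.cos(t))
        for pi in (pitch+th*.6,pitch+th):
            T=pose(-122.8,-32.8,pi);print("  th",th,"pitch",pi,*ik(pt+18.7*T[:,2],T,k,q0))
E
```

```text
t 2.75 p [ 324.75 -232.83  341.04] ax [[0.636, -0.4, 0.66], [-0.533, -0.846, 0.0], [0.559, -0.352, -0.751]] q [-0.75 -0.41  2.37  0.26  0.48  1.2 ] F [ 0.24 -0.54  0.23] w 87.5 g 0.0
[ -0.02 312.14 563.04 484.84 309.58  11.9   77.25] [ 0.01 -0.02  0.   -0.01  0.03  0.01  0.   -0.    0.   -0.   -0.01 -0.01]
20 0 [-0.65  0.88  2.4   3.06  1.36 -1.58] 6.078928456676634e-06
20 100 [-0.77  0.92  2.58  2.91  1.59 -1.64] 0.06343835467476708
  th 30 pitch 38.0 [-0.64  0.48  2.29  3.04  0.54 -1.53] 1.5324999287233616e-05
  th 30 pitch 50 [-0.63  0.4   2.2   2.9   0.16 -1.38] 4.708874282610226e-05
  th 60 pitch 56.0 [-0.62  0.38  2.02  0.19  0.15  1.34] 2.1870440520892994e-06
  th 60 pitch 80 [-0.61  0.45  1.75  0.01  0.76  1.52] 1.164422041557492e-06
  th 90 pitch 74.0 [-0.61  0.49  1.69  0.02  0.67  1.52] 1.0958761891791584e-06
  th 90 pitch 110 [-0.6   0.75  1.23 -0.01  1.51  1.54] 2.8270746261975345e-06
  th 105 pitch 83.0 [-0.61  0.59  1.52  0.01  0.91  1.53] 1.6768462943692606e-06
  th 105 pitch 125 [-0.6   0.95  0.95 -0.02  1.86  1.54] 3.7231674289634727e-06
30 0 [-0.65  0.72  2.38  3.0
[... 1566 characters left out ...]
50 100 [-0.65  0.24  2.37  2.86  0.18 -1.35] 4.501893129862141e-05
  th 30 pitch 68.0 [-0.62  0.39  2.01  0.05  0.36  1.48] 1.9076722048968426e-06
  th 30 pitch 80 [-0.62  0.43  1.88  0.01  0.66  1.52] 1.1306457158562099e-06
  th 60 pitch 86.0 [-0.61  0.49  1.68  0.    0.9   1.53] 1.4454806462693616e-06
  th 60 pitch 110 [-0.6   0.67  1.39 -0.01  1.43  1.54] 2.414010610310562e-06
  th 90 pitch 104.0 [-0.6   0.7   1.31 -0.01  1.38  1.54] 2.5707388673349578e-06
  th 90 pitch 140 [-0.6   1.04  0.85 -0.02  2.12  1.54] 3.80347162957334e-06
  th 105 pitch 113.0 [-0.6   0.83  1.12 -0.01  1.6   1.54] 3.193351010594278e-06
  th 105 pitch 155 [-0.6   1.26  0.55 -0.03  2.47  1.53] 4.606700511732037e-06
```

```bash
cat > plan.py <<'E'
from kin import *
from scipy.spatial.transform import Slerp
K_,_r=fit()
def plan(p,M,wps,q0,vmax=45,wmax=8.2,show=True):
    """wps: (pos,Mat). even straight interpolation; prints whole-leg rows (n x one row value) and joint extremes"""
    q=np.array(q0)
    for tp,tM in wps:
        tp=np.array(tp,float);w=R.from_matrix(M.T@tM).as_rotvec();n=max(1,int(np.ceil(max(np.linalg.norm(tp-p)/vmax,np.degrees(np.linalg.norm(w))/wmax))))
        rows=[];A,a=M,np.array(p,float)
        for i in range(1,n+1):
            B=M@R.from_rotvec(w*i/n).as_matrix();b=p+(tp-p)*i/n
            rows.append([(A.T@(b-a)/100).round(3).tolist(),(R.from_matrix(A.T@B).as_rotvec()/(np.pi/4)).round(3).tolist()])
            qn,e=ik(b,B,K_,q);dq=np.abs(qn-q).max();q=qn;A,a=B,b
            if show:print(rows[-1],"dq%.2f e%.3f"%(dq,e))
        print("-- q",q,"at",b)
        p,M=tp,tM
    return p,M,q
H=np.array([503+66*.8406,-338-66*.5417,76.5])
def knob(th,h=27.5,yaw=-32.8):
    t=np.radians(th);return H+az(yaw)*(-108*np.cos(t)+h*np.sin(t))+np.array([0,0,1])*(108*np.sin(t)+h*np.cos(t))
E
python3 - <<'E'
from plan import *
p,M=ob()
q=np.array(D[-1][0])
T=pose(-122.8,-32.8,65);g=knob(0);print(g)
plan(p,M,[(g+(18.7-70)*T[:,2],T),(g+18.7*T[:,2],T)],q)
E
```

```text
t 2.75 p [ 324.75 -232.83  341.04] ax [[0.636, -0.4, 0.66], [-0.533, -0.846, 0.0], [0.559, -0.352, -0.751]] q [-0.75 -0.41  2.37  0.26  0.48  1.2 ] F [ 0.24 -0.54  0.23] w 87.5 g 0.0
[ 467.7  -315.25  104.  ]
[[-0.03, -0.011, 0.396], [-0.001, -0.06, 0.002]] dq0.13 e0.000
[[-0.012, -0.012, 0.397], [-0.001, -0.06, 0.002]] dq0.12 e0.000
[[0.007, -0.012, 0.397], [-0.001, -0.06, 0.002]] dq0.12 e0.000
[[0.026, -0.012, 0.396], [-0.001, -0.06, 0.002]] dq0.11 e0.000
[[0.045, -0.013, 0.395], [-0.001, -0.06, 0.002]] dq0.11 e0.000
[[0.063, -0.013, 0.392], [-0.001, -0.06, 0.002]] dq0.10 e0.000
-- q [-0.63  0.29  2.16  0.09  0.26  1.43] at [ 449.47 -303.5   150.49]
[[-0.0, 0.0, 0.35], [0.0, 0.0, 0.0]] dq0.08 e0.000
[[0.0, -0.0, 0.35], [0.0, 0.0, 0.0]] dq0.08 e0.000
-- q [-0.63  0.45  2.12  0.17  0.13  1.35] at [ 474.34 -319.53   87.05]
```

jog_arm(
  commands=[
    [1,[-0.02,-0.01,0.2],[0,-0.08,0]],
    [1,[-0.01,-0.01,0.4],[0,-0.08,0]],
    [1,[0.01,-0.01,0.4],[0,-0.08,0]],
    [1,[0.03,-0.01,0.4],[0,-0.08,0]],
    [1,[0.05,-0.01,0.4],[0,-0.08,0]],
    [1,[0.06,-0.01,0.3],[0,-0.07,0]],
    [1,[0,0,0],[0,0,0]],
  ],
)

```text
t: 3.45
ee_pos: [435.3, -294.7, 166.9]
orientation: [2.886, -0.83, 0.506]
ft_force: [0.1, 0.3, 0.3]
width: 88.0
grasp_force: 0.0
```

```bash
python3 - <<'E'
from plan import *
p,M=ob()
T=pose(-122.8,-32.8,70);g=knob(0)
d=get_image("wrist");cv2.imwrite("pics/w2.png",d["image"])
plan(p,M,[(g+(18.7-60)*T[:,2],T),(g+18.7*T[:,2],T)],get_obs()["qpos"])
E
```

```text
t 3.45 p [ 435.32 -294.67  166.88] ax [[0.797, -0.499, 0.34], [-0.531, -0.847, 0.001], [0.288, -0.181, -0.94]] q [-0.63  0.24  2.12  0.06  0.43  1.45] F [0.13 0.31 0.27] w 88.0 g 0.0
[[0.146, 0.0, 0.309], [-0.005, 0.002, 0.015]] dq0.08 e0.000
-- q [-0.63  0.32  2.09  0.05  0.38  1.48] at [ 455.83 -307.6   142.81]
[[-0.0, 0.0, 0.3], [0.0, 0.0, 0.0]] dq0.07 e0.000
[[0.0, -0.0, 0.3], [0.0, 0.0, 0.0]] dq0.07 e0.000
-- q [-0.62  0.46  2.07  0.07  0.27  1.46] at [ 473.07 -318.71   86.43]
```

View pics/w2.png

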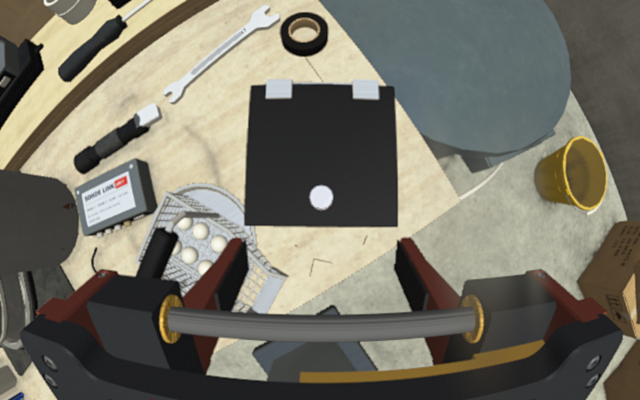

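The wrist view shows the knob centred between the fingers at (321,197), and the lid is square to the tool.

jog_arm(
  commands=[
    [1,[0.14,0,0.3],[0,0,0.01]],
    [1,[0,0,0.3],[0,0,0]],
    [1,[0,0,0.3],[0,0,0]],
    [1,[0,0,0],[0,0,0]],
    [-1,[0,0,0],[0,0,0]],
    [-1,[0,0,0],[0,0,0]],
    [-1,[0,0,0],[0,0,0]],
    [-1,[0,0,0],[0,0,0]],
    [-1,[0,0,0],[0,0,0]],
    [-1,[0,0,0],[0,0,0]],
  ],
)

```text
t: 4.5
ee_pos: [470.8, -316.1, 91.1]
orientation: [2.882, -0.84, 0.517]
ft_force: [-0.7, -0.4, 0.1]
width: 42.9
grasp_force: 0.0
```

```bash
python3 - <<'E'
from plan import *
p,M=ob()
g0=p-18.7*M[:,2]; print("grasp",g0,"nominal",knob(0))
off=g0-knob(0); off=np.array([off[0],off[1],off[2]])
w=[]
for th in np.arange(6,103,6.0):
    T=pose(-122.8,-32.8,70+.55*th); w.append((knob(th)+18.7*T[:,2],T))
plan(p,M,w,get_obs()["qpos"],vmax=60,show=True)
E
```

```text
t 4.5 p [ 470.85 -316.08   91.07] ax [[0.791, -0.504, 0.347], [-0.537, -0.844, -0.003], [0.294, -0.184, -0.938]] q [-0.62  0.44  2.08  0.09  0.27  1.44] F [-0.75 -0.39  0.08] w 42.9 g 0.0
grasp [ 465.35 -312.64  108.61] nominal [ 467.7  -315.25  104.  ]
[[0.075, 0.01, -0.038], [-0.006, -0.08, 0.006]] dq0.12 e0.000
-- q [-0.62  0.44  2.02  0.04  0.38  1.49] at [ 475.13 -320.04   97.23]
[[0.064, -0.0, -0.09], [0.0, -0.073, 0.0]] dq0.11 e0.000
-- q [-0.62  0.44  1.97  0.02  0.5   1.51] at [ 478.13 -321.97  107.66]
[[0.068, -0.0, -0.086], [0.0, -0.073, -0.0]] dq0.11 e0.000
-- q [-0.62  0.44  1.92  0.01  0.6   1.52] at [ 482.04 -324.49  117.62]
[[0.072, 0.0, -0.082], [-0.0, -0.073, 0.0]] dq0.11 e0.000
-- q [-0.62  0.45  1.86  0.01  0.71  1.52] at [ 486.81 -327.56  126.98]
[[0.076, -0.0, -0.078], [-0.0, -0.073, -0.0]] dq0.10 e0.000
-- q [-0.61  0.47  1.8   0.    0.81  1.53] at [ 492.38 -331.15  135.65]
[[0.08, 0.0, -0.074], [0.0, -0.073, -0.0]] dq0.10 e0.000
-- q [-0.61  0.49  1.74  0.    0.91  1.53] at [ 498.68 -335.21  143.53]
[[0.083, -0.0, -0.07], [-0.0, -0.073, 0.0]] dq0.10 e0.000
-- 
[... 665 characters left out ...]
.33 -0.01  1.46  1.54] at [ 547.14 -366.44  170.1 ]
[[0.099, 0.0, -0.041], [-0.0, -0.073, -0.0]] dq0.09 e0.000
-- q [-0.6   0.74  1.26 -0.01  1.54  1.54] at [ 556.1  -372.22  170.63]
[[0.1, -0.0, -0.036], [-0.0, -0.073, -0.0]] dq0.08 e0.000
-- q [-0.6   0.79  1.18 -0.01  1.63  1.54] at [ 565.04 -377.98  170.  ]
[[0.102, 0.0, -0.03], [-0.0, -0.073, 0.0]] dq0.08 e0.000
-- q [-0.6   0.84  1.1  -0.01  1.71  1.54] at [ 573.85 -383.66  168.22]
[[0.103, 0.0, -0.025], [0.0, -0.073, 0.0]] dq0.08 e0.000
-- q [-0.6   0.89  1.03 -0.02  1.79  1.54] at [ 582.44 -389.2   165.32]
[[0.104, -0.0, -0.02], [0.0, -0.073, -0.0]] dq0.08 e0.000
-- q [-0.6   0.95  0.95 -0.02  1.88  1.54] at [ 590.7  -394.52  161.31]
```

jog_arm(
  commands=[
    [-1,[0.015,0.01,0.055],[0,0,0]],
    [-1,[0,0,0],[0,0,0]],
    [-1,[0,0,0],[0,0,0]],
    [-1,[0,0,0],[0,0,0]],
    [-1,[0,0,0],[0,0,0]],
    [-1,[0,0,0],[0,0,0]],
  ],
)

```text
t: 5.1
ee_pos: [473.2, -318.3, 85.8]
orientation: [2.882, -0.84, 0.516]
ft_force: [3.3, 3.6, -2.1]
width: 17.4
grasp_force: 30.0
```

jog_arm(
  commands=[
    [-1,[0.06,0,-0.095],[0,-0.073,0]],
    [-1,[0.064,0,-0.09],[0,-0.073,0]],
    [-1,[0.068,0,-0.086],[0,-0.073,0]],
    [-1,[0.072,0,-0.082],[0,-0.073,0]],
    [-1,[0.076,0,-0.078],[0,-0.073,0]],
    [-1,[0,0,0],[0,0,0]],
  ],
)

```text
t: 5.7
ee_pos: [492.6, -330.7, 136.2]
orientation: [3.001, -0.874, 0.098]
ft_force: [-1.8, 5.9, 2.0]
width: 17.7
grasp_force: 30.0
```

```bash
python3 - <<'E'
from plan import *
p,M=ob()
g=p-18.7*M[:,2]; r=g-H; c=[r@az(-32.8),r@az(57.2),r[2]]; print("rel hinge",c,"angle",180-np.degrees(np.arctan2(c[2],c[0]))-np.degrees(np.arctan2(27.5,108)),np.hypot(c[0],c[2]),np.hypot(108,27.5))
E
```

```text
t 5.7 p [ 492.6  -330.72  136.18] ax [[0.842, -0.536, 0.064], [-0.537, -0.844, -0.003], [0.056, -0.032, -0.998]] q [-0.61  0.46  1.81  0.01  0.81  1.52] F [-1.82  5.91  2.02] w 17.7 g 30.0
rel hinge [np.float64(-79.88630669497199), np.float64(0.4139845320289747), np.float64(78.340998993369)] angle 30.154820494114446 111.88893654263664 111.44617534935867
```

Tracking is good, so I'll continue the arc to 102°.

jog_arm(
  commands=[
    [-1,[0.08,0,-0.074],[0,-0.073,0]],
    [-1,[0.083,0,-0.07],[0,-0.073,0]],
    [-1,[0.086,0,-0.065],[0,-0.073,0]],
    [-1,[0.089,0,-0.061],[0,-0.073,0]],
    [-1,[0.092,0,-0.056],[0,-0.073,0]],
    [-1,[0.094,0,-0.051],[0,-0.073,0]],
    [-1,[0.097,0,-0.046],[0,-0.073,0]],
    [-1,[0,0,0],[0,0,0]],
  ],
)

```text
t: 6.5
ee_pos: [548.2, -366.3, 170.2]
orientation: [-2.886, 0.84, 0.486]
ft_force: [0.4, 3.0, 5.7]
width: 16.8
grasp_force: 30.0
```

jog_arm(
  commands=[
    [-1,[0.099,0,-0.041],[0,-0.073,0]],
    [-1,[0.1,0,-0.036],[0,-0.073,0]],
    [-1,[0.102,0,-0.03],[0,-0.073,0]],
    [-1,[0.103,0,-0.025],[0,-0.073,0]],
    [-1,[0.104,0,-0.02],[0,-0.073,0]],
    [-1,[0,0,0],[0,0,0]],
  ],
)

```text
t: 7.1
ee_pos: [591.8, -394.2, 160.3]
orientation: [-2.723, 0.791, 0.873]
ft_force: [1.9, 1.6, 2.4]
width: 16.9
grasp_force: 30.0
```

```bash
python3 - <<'E'
from plan import *
p,M=ob()
g=p-18.7*M[:,2]; r=g-H; c=[r@az(-32.8),r@az(57.2),r[2]]; print("rel hinge",c,"angle",180-np.degrees(np.arctan2(c[2],c[0]))-np.degrees(np.arctan2(27.5,108)),np.hypot(c[0],c[2]),np.hypot(108,27.5))
E
```

```text
t 7.1 p [ 591.81 -394.17  160.33] ax [[0.687, -0.435, -0.582], [-0.537, -0.844, -0.003], [-0.49, 0.315, -0.813]] q [-0.6   0.95  0.95 -0.02  1.86  1.54] F [1.86 1.58 2.36] w 16.9 g 30.0
rel hinge [np.float64(49.96111584388624), np.float64(0.9056922221965549), np.float64(99.03818256941489)] angle 102.48363748064118 110.92643825084701 111.44617534935867
```

jog_arm(
  commands=[
    [-1,[0.09,0,-0.015],[0,-0.06,0]],
    [-1,[0,0,0],[0,0,0]],
    [0.2,[0,0,0],[0,0,0]],
    [0.2,[0,0,0],[0,0,0]],
    [0.2,[0,0,0],[0,0,0]],
    [0.2,[0,0,0],[0,0,0]],
    [0.2,[0,0,-0.1],[0,0,0]],
    [0.2,[0,0,-0.4],[0,0,0]],
    [0.2,[0,0,-0.4],[0,0,0]],
    [0.2,[0,0,-0.2],[0,0,0]],
  ],
)

```text
t: 8.1
ee_pos: [656.6, -436.0, 248.6]
orientation: [-2.696, 0.784, 0.927]
ft_force: [0.7, 0.3, 0.5]
width: 52.5
grasp_force: 0.0
```

```bash
python3 - <<'E'
from plan import *
p,M=ob()
d=get_image("wrist");cv2.imwrite("pics/w3.png",d["image"])
G=np.array([492,-177,130.])
for ya,za in((30,-60),(-150,120)):
  T=pose(ya,za,90)
  print(ya,T.T.round(2).tolist());plan(p,M,[(np.array([540,-330,330]),pose(-122.8,-32.8,90)),(G+[0,0,120],T),(G-[0,0,18.7],T)],get_obs()["qpos"],show=False)
# pour reachability for directions d (spout azimuth)
C=np.array([503,-338,75.])
for d_ in (-150,-135,-122,180,150):
  for tilt in (30,60,70):
    for sg in (1,-1):
      t=np.radians(tilt);x=np.cos(t)*az(d_)-np.sin(t)*Z;z=np.sin(t)*az(d_)+np.cos(t)*Z
      y=np.cross(z,x);T=np.c_[sg*y,-sg*x,-z] if True else 0
      T=np.c_[np.cross(-sg*x,-z),-sg*x,-z]
      g=C+[0,0,45]-10*az(d_)-95*x+87*z
      b=min((ik(g+18.7*T[:,2],T,K_,np.array(q0)) for q0 in ([-.6,.4,1.5,0,1.2,1],[-.6,.4,1.5,1.5,1.2,-1],[-.6,.4,1.5,-1,1.2,1],[-.6,.4,1.5,0,1.2,-1.5],[-.6,.4,1.5,3,1.2,-1])),key=lambda s:s[1])
      if b[1]<.01:print(d_,tilt,sg,b[0],"grip",g)
E
```

```text
t 8.1 p [ 656.56 -435.99  248.63] ax [[0.666, -0.422, -0.615], [-0.537, -0.844, -0.002], [-0.518, 0.332, -0.788]] q [-0.6   1.08  0.52 -0.02  2.21  1.54] F [0.66 0.25 0.51] w 52.5 g 0.0
30 [[-0.5, 0.87, -0.0], [0.87, 0.5, 0.0], [0.0, -0.0, -1.0]]
-- q [-0.57  0.34  1.5   0.    1.3   1.58] at [ 540. -330.  330.]
-- q [-0.37  0.24  1.83 -0.    1.07 -0.89] at [ 492. -177.  250.]
-- q [-0.37  0.44  1.93 -0.    0.77 -0.89] at [ 492.  -177.   111.3]
-150 [[0.5, -0.87, -0.0], [-0.87, -0.5, 0.0], [-0.0, 0.0, -1.0]]
-- q [-0.57  0.34  1.5   0.    1.3   1.58] at [ 540. -330.  330.]
-- q [-0.37  0.24  1.83  0.    1.07  2.25] at [ 492. -177.  250.]
-- q [-0.37  0.44  1.93 -0.    0.77  2.25] at [ 492.  -177.   111.3]
-150 30 1 [-0.77  0.39  1.78  0.65  0.92 -1.68] grip [ 545.24 -313.61  242.84]
-150 30 -1 [-0.77  0.39  1.78  0.65  0.92  1.46] grip [ 545.24 -313.61  242.84]
-150 60 1 [-1.07  0.51  1.89  1.18  1.21 -2.34] grip [ 487.55 -346.92  245.77]
-150 60 -1 [-1.07  0.51  1.89  1.18  1.21  0.8 ] grip [ 487.55 -346.92  245.77]
-150 70 1 [-1.15  0.61  1.9   1.28  1.35 -2.49] grip [ 469.   -357.6
[... 973 characters left out ...]
-1 [-1.08  0.75  1.56  0.96  1.68  0.7 ] grip [ 482.19 -371.3   239.03]
180 30 1 [-0.72  0.33  1.87  0.61  0.61 -1.16] grip [ 551.77 -338.    242.84]
180 30 -1 [-0.72  0.33  1.87  0.61  0.61  1.98] grip [ 551.77 -338.    242.84]
180 60 1 [-1.    0.37  2.18  1.72  0.83 -2.45] grip [ 485.16 -338.    245.77]
180 60 -1 [-1.    0.37  2.18  1.72  0.83  0.69] grip [ 485.16 -338.    245.77]
180 70 -1 [-1.09  0.48  2.24  1.87  1.06  0.43] grip [ 463.74 -338.    239.03]
150 30 1 [-0.63  0.31  1.91  0.13  0.4  -0.21] grip [ 545.24 -362.39  242.84]
150 60 -1 [-0.68  0.3   2.33  2.87  0.54  0.15] grip [ 487.55 -329.08  245.77]
150 70 -1 [-0.7   0.42  2.43  2.93  0.94  0.06] grip [ 469.   -318.37  239.03]
```

View pics/w3.png

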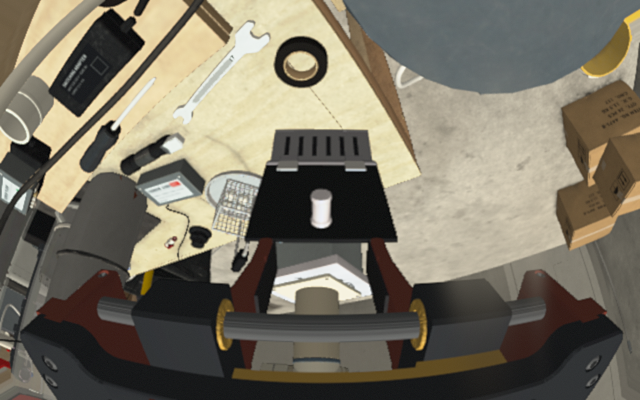

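The lid rests fully back, with the knob at (320,208) behind it. Next I'll move over the basket.

```bash
python3 - <<'E'
from plan import *
p,M=ob()
plan(p,M,[(np.array([560,-330,320]),pose(-135,-45,90)),(np.array([492,-178,260]),pose(-150.2,-60.2,90))],get_obs()["qpos"])
E
```

```text
t 8.15 p [ 657.49 -436.56  249.93] ax [[0.667, -0.423, -0.613], [-0.537, -0.844, -0.002], [-0.516, 0.331, -0.79]] q [-0.6   1.08  0.51 -0.02  2.21  1.54] F [ 1.35 -0.66  2.  ] w 53.0 g 0.0
[[-0.306, -0.075, 0.061], [0.018, 0.168, 0.054]] dq0.26 e0.000
[[-0.314, -0.062, 0.021], [0.018, 0.168, 0.054]] dq0.21 e0.000
[[-0.317, -0.048, -0.02], [0.018, 0.168, 0.054]] dq0.18 e0.000
[[-0.313, -0.036, -0.061], [0.018, 0.168, 0.054]] dq0.17 e0.000
[[-0.304, -0.024, -0.101], [0.018, 0.168, 0.054]] dq0.16 e0.000
-- q [-0.55  0.37  1.48  0.    1.29  1.81] at [ 560. -330.  320.]
[[-0.389, -0.148, 0.15], [-0.0, -0.0, 0.084]] dq0.10 e0.000
[[-0.398, -0.122, 0.15], [-0.0, 0.0, 0.084]] dq0.11 e0.000
[[-0.405, -0.096, 0.15], [-0.0, 0.0, 0.084]] dq0.11 e0.000
[[-0.411, -0.069, 0.15], [-0.0, -0.0, 0.084]] dq0.12 e0.000
-- q [-0.37  0.23  1.82  0.    1.09  2.25] at [ 492. -178.  260.]
```

jog_arm(
  commands=[
    [0.4,[-0.19,-0.05,0.04],[0.01,0.105,0.034]],
    [0.4,[-0.19,-0.04,0.025],[0.011,0.105,0.034]],
    [0.4,[-0.196,-0.038,0.01],[0.011,0.105,0.034]],
    [0.4,[-0.197,-0.034,-0.005],[0.011,0.105,0.034]],
    [0.4,[-0.197,-0.03,-0.02],[0.011,0.105,0.034]],
    [0.4,[-0.195,-0.025,-0.035],[0.011,0.105,0.034]],
    [0.4,[-0.193,-0.02,-0.05],[0.011,0.105,0.034]],
    [0.4,[-0.19,-0.015,-0.065],[0.011,0.105,0.034]],
    [0.4,[0,0,0],[0,0,0]],
  ],
)

```text
t: 9.05
ee_pos: [555.7, -323.9, 313.1]
orientation: [2.901, -1.203, -0.007]
ft_force: [0.4, -0.2, 0.1]
width: 61.4
grasp_force: 0.0
```

jog_arm(
  commands=[
    [0.4,[-0.31,-0.12,0.12],[0,0,0.067]],
    [0.4,[-0.315,-0.1,0.12],[0,0,0.067]],
    [0.4,[-0.32,-0.085,0.12],[0,0,0.067]],
    [0.4,[-0.325,-0.07,0.12],[0,0,0.067]],
    [0.4,[-0.33,-0.055,0.12],[0,0,0.067]],
    [0.4,[0,0,0],[0,0,0]],
  ],
)

```text
t: 9.65
ee_pos: [488.3, -171.5, 250.2]
orientation: [2.718, -1.572, -0.019]
ft_force: [0.2, -1.0, -0.3]
width: 61.3
grasp_force: 0.0
```

```bash
python3 - <<'E'
from plan import *
p,M=ob()
d=get_image("wrist");cv2.imwrite("pics/w4.png",d["image"])
plan(p,M,[(np.array([492,-178,200]),pose(-150.2,-60.2,90))],get_obs()["qpos"])
E
```

```text
t 9.65 p [ 488.34 -171.55  250.16] ax [[0.499, -0.867, -0.009], [-0.867, -0.499, 0.008], [-0.011, 0.004, -1.0]] q [-0.36  0.24  1.83 -0.    1.08  2.26] F [ 0.18 -0.95 -0.3 ] w 61.3 g 0.0
[[0.039, -0.002, 0.25], [0.005, 0.006, 0.001]] dq0.06 e0.000
[[0.038, -0.001, 0.251], [0.005, 0.006, 0.001]] dq0.06 e0.000
-- q [-0.37  0.3   1.87 -0.    0.96  2.25] at [ 492. -178.  200.]
```

View pics/w4.png

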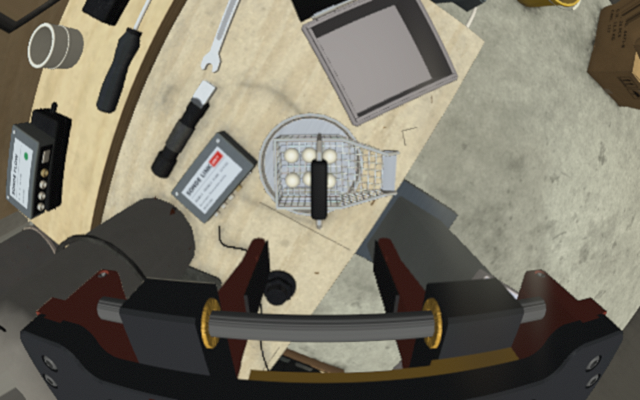

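The sleeve lies vertically in the image, centred at (319,189) and in line with the fingers. The box is open at upper right, with its rim's front-left corner at (303,28), near-left at (360,124) and right at (457,75).

```bash
python3 - <<'E'
from plan import *
o=get_obs();p=o["ee_pos"];M=R.from_rotvec(o["orientation"]).as_matrix();d=get_image("wrist");im=d["image"]
g=im.max(2);m=((g<50)*255).astype(np.uint8);m[:155]=0;m[225:]=0;m[:,:300]=0;m[:,340:]=0
k=max(cv2.findContours(m,0,1)[0],key=cv2.contourArea);r=cv2.minAreaRect(k);print(r)
print("sleeve",wcast(d,p,M,r[0],139))
print("sleeve ends",wcast(d,p,M,[(319,162),(319,217)],141))
print("box rim",wcast(d,p,M,[(303,28),(360,124),(457,75)],75))
print("spout",wcast(d,p,M,[(390,151),(390,191)],43))
x=wcast(d,p,M,r[0],139)[0]
T=pose(-150.2,-60.2,90)
plan(p,M,[(np.array([x[0],x[1],130-18.7]),T)],o["qpos"])
E
```

```text
((319.5, 191.5), (57.0, 15.0), 90.0)
sleeve [[ 494.69 -181.09  139.  ]]
sleeve ends [[ 508.89 -204.86  141.  ]
 [ 483.1  -160.    141.  ]]
box rim [[ 592.21 -315.07   75.  ]
 [ 485.84 -253.8    75.  ]
 [ 419.91 -364.25   75.  ]]
spout [[ 432.74 -245.76   43.  ]
 [ 405.1  -203.28   43.  ]]
[[0.025, -0.002, 0.35], [0.002, 0.002, 0.001]] dq0.08 e0.000
[[0.024, -0.002, 0.35], [0.002, 0.002, 0.001]] dq0.08 e0.000
[[0.024, -0.001, 0.35], [0.002, 0.002, 0.001]] dq0.08 e0.000
[[0.023, -0.001, 0.35], [0.002, 0.002, 0.001]] dq0.08 e0.000
-- q [-0.37  0.44  1.92 -0.    0.78  2.25] at [ 494.69 -181.09  111.3 ]
```

jog_arm(
  commands=[
    [0.4,[0.02,0,0.3],[0.002,0.002,0]],
    [0.4,[0.02,0,0.35],[0.002,0.002,0]],
    [0.4,[0.02,0,0.35],[0.002,0.002,0]],
    [0.4,[0.02,0,0.3],[0.002,0.002,0]],
    [0.4,[0,0,0.09],[0,0,0]],
    [0.4,[0,0,0],[0,0,0]],
    [-1,[0,0,0],[0,0,0]],
    [-1,[0,0,0],[0,0,0]],
    [-1,[0,0,0],[0,0,0]],
    [-1,[0,0,0],[0,0,0]],
  ],
)

```text
t: 10.75
ee_pos: [495.0, -181.4, 114.0]
orientation: [-2.718, 1.574, -0.006]
ft_force: [-0.0, -0.7, 0.2]
width: 32.9
grasp_force: 0.0
```

jog_arm(
  commands=[
    [-1,[0,0,0],[0,0,0]],
    [-1,[0,0,0],[0,0,0]],
    [-1,[0,0,0],[0,0,0]],
    [-1,[0,0,0],[0,0,0]],
  ],
)

```text
t: 11.15
ee_pos: [494.7, -181.3, 113.2]
orientation: [-2.718, 1.574, -0.004]
ft_force: [0.1, 0.3, 2.5]
width: 15.8
grasp_force: 30.0
```

```bash
python3 - <<'E'
from plan import *
p,M=ob();q=get_obs()["qpos"]
g=p-18.7*M[:,2];print("grip",g)
C=np.array([503.5,-340,75.])
def basket(d_,tilt,spout):
    t=np.radians(tilt);x=np.cos(t)*az(d_)-np.sin(t)*Z;z=np.sin(t)*az(d_)+np.cos(t)*Z
    return spout-95*x+87*z-18.7*z, np.c_[np.cross(x,-z),x,-z]
D2=-130;S=C-22*az(D2)
w=[(p+[0,0,150],M),basket(D2,0,S+[0,0,110]),basket(D2,35,S+[0,0,60]),basket(D2,63,S+[0,0,40])]
plan(p,M,w,q,vmax=25,wmax=5)
E
```

```text
t 11.15 p [ 494.65 -181.26  113.16] ax [[0.498, -0.867, 0.002], [-0.867, -0.498, -0.002], [0.002, -0.001, -1.0]] q [-0.37  0.44  1.92  0.    0.78  2.25] F [0.14 0.27 2.51] w 15.8 g 30.0
grip [ 494.61 -181.25  131.85]
[[0.0, -0.0, -0.214], [0.0, 0.0, 0.0]] dq0.05 e0.000
[[0.0, -0.0, -0.214], [0.0, 0.0, 0.0]] dq0.05 e0.000
[[0.0, -0.0, -0.214], [0.0, 0.0, 0.0]] dq0.05 e0.000
[[0.0, -0.0, -0.214], [0.0, 0.0, 0.0]] dq0.05 e0.000
[[0.0, -0.0, -0.214], [0.0, 0.0, 0.0]] dq0.05 e0.000
[[0.0, -0.0, -0.214], [0.0, 0.0, 0.0]] dq0.05 e0.000
[[0.0, -0.0, -0.214], [0.0, 0.0, 0.0]] dq0.05 e0.000
-- q [-0.37  0.23  1.81  0.    1.1   2.25] at [ 494.65 -181.26  263.16]
[[0.204, -0.077, 0.02], [-0.0, -0.001, -0.09]] dq0.08 e0.000
[[0.208, -0.062, 0.02], [-0.0, -0.001, -0.09]] dq0.08 e0.000
[[0.212, -0.048, 0.02], [-0.0, -0.001, -0.09]] dq0.08 e0.000
[[0.215, -0.033, 0.02], [-0.0, -0.001, -0.09]] dq0.08 e0.000
[[0.217, -0.017, 0.02], [-0.0, -0.001, -0.09]] dq0.08 e0.000
-- q [-0.43  0.4   1.59 -0.    1.15  1.84] at [ 578.71 -250.37  253.3 ]
[[0.0, 0.081, 0.011], [0.111, -0.0, -0.0]] dq0.09 e0.000
[[-0.0, 0.081, 0.004], [0.111, 0.0, 0.0]] dq0.10 e0.000
[[0.0, 0.081, -0.003], [0.111, -0.0, 0.0]] dq0.10 e0.000
[[0.0, 0.081, -0.01], [0.111, -0.0, -0.0]] dq0.10 e0.000
[[-0.0, 0.079, -0.017], [0.111, 0.0, -0.0]] dq0.10 e0.000
[[-0.0, 0.078, -0.024], [0.111, -0.0, 0.0]] dq0.10 e0.000
[[0.0, 0.075, -0.031], [0.111, -0.0, -0.0]] dq0.09 e0.000
-- q [-0.81  0.44  1.7   0.67  1.18  1.15] at [ 542.48 -293.54  245.44]
[[0.0, 0.091, -0.034], [0.104, 0.0, -0.0]] dq0.08 e0.000
[[-0.0, 0.088, -0.041], [0.104, 0.0, 0.0]] dq0.08 e0.000
[[0.0, 0.084, -0.048], [0.104, -0.0, 0.0]] dq0.07 e0.000
[[-0.0, 0.08, -0.055], [0.104, 0.0, 0.0]] dq0.06 e0.000
[[0.0, 0.076, -0.061], [0.104, -0.0, -0.0]] dq0.06 e0.000
[[-0.0, 0.07, -0.067], [0.104, 0.0, 0.0]] dq0.06 e0.000
-- q [-1.05  0.65  1.68  1.    1.48  0.75] at [ 506.25 -336.73  230.65]
```

jog_arm(
  commands=[
    [-1,[0,0,-0.1],[0,0,0]],
    [-1,[0,0,-0.2],[0,0,0]],
    [-1,[0,0,-0.22],[0,0,0]],
    [-1,[0,0,-0.22],[0,0,0]],
    [-1,[0,0,-0.22],[0,0,0]],
    [-1,[0,0,-0.22],[0,0,0]],
    [-1,[0,0,-0.22],[0,0,0]],
    [-1,[0,0,-0.1],[0,0,0]],
  ],
)

```text
t: 11.95
ee_pos: [494.6, -181.4, 265.2]
orientation: [-2.718, 1.574, -0.007]
ft_force: [0.1, -0.3, -3.4]
width: 15.8
grasp_force: 30.0
```

jog_arm(
  commands=[
    [-1,[0.1,-0.04,0],[0,0,-0.045]],
    [-1,[0.2,-0.07,0.02],[0,0,-0.09]],
    [-1,[0.21,-0.06,0.02],[0,0,-0.09]],
    [-1,[0.215,-0.04,0.02],[0,0,-0.09]],
    [-1,[0.215,-0.025,0.02],[0,0,-0.09]],
    [-1,[0.11,0,0],[0,0,-0.045]],
    [-1,[0,0,0],[0,0,0]],
    [-1,[0,0,0],[0,0,0]],
  ],
)

```text
t: 12.75
ee_pos: [577.3, -249.2, 254.4]
orientation: [-2.952, 1.073, -0.0]
ft_force: [-0.6, 0.5, -2.2]
width: 15.9
grasp_force: 30.0
```

```bash
cat >> plan.py <<'E'
C=np.array([503.5,-340,75.])
def basket(d_,tilt,spout):
    t=np.radians(tilt);x=np.cos(t)*az(d_)-np.sin(t)*Z;z=np.sin(t)*az(d_)+np.cos(t)*Z
    return spout-95*x+87*z-18.7*z, np.c_[np.cross(x,-z),x,-z]
D2=-130;S=C-22*az(D2)
def spout(p,M): return p-18.7*M[:,2]+95*M[:,1]+87*M[:,2]
E
python3 - <<'E'
from plan import *
p,M=ob();q=get_obs()["qpos"]
print("spout-C",spout(p,M)-C)
d=get_image("wrist");cv2.imwrite("pics/w5.png",d["image"])
plan(p,M,[basket(D2,35,S+[0,0,60]),basket(D2,63,S+[0,0,40])],q,vmax=25,wmax=5)
E
```

```text
t 12.75 p [ 577.3 -249.2  254.4] ax [[0.766, -0.642, -0.0], [-0.642, -0.766, -0.001], [0.0, 0.0, -1.0]] q [-0.43  0.4   1.59  0.    1.15  1.84] F [-0.59  0.51 -2.24] w 15.9 g 30.0
spout-C [ 12.8   18.02 111.05]
[[0.003, 0.081, 0.013], [0.111, 0.0, 0.0]] dq0.09 e0.000
[[0.003, 0.081, 0.006], [0.111, 0.0, 0.0]] dq0.10 e0.000
[[0.003, 0.082, -0.001], [0.111, 0.0, 0.0]] dq0.10 e0.000
[[0.003, 0.081, -0.008], [0.111, 0.0, 0.0]] dq0.10 e0.000
[[0.003, 0.08, -0.016], [0.111, 0.0, 0.0]] dq0.10 e0.000
[[0.003, 0.078, -0.022], [0.111, 0.0, 0.0]] dq0.10 e0.000
[[0.003, 0.076, -0.029], [0.111, 0.0, 0.0]] dq0.09 e0.000
-- q [-0.81  0.44  1.7   0.67  1.18  1.15] at [ 542.48 -293.54  245.44]
[[0.0, 0.091, -0.034], [0.104, 0.0, -0.0]] dq0.08 e0.000
[[-0.0, 0.088, -0.041], [0.104, 0.0, 0.0]] dq0.08 e0.000
[[0.0, 0.084, -0.048], [0.104, -0.0, 0.0]] dq0.07 e0.000
[[-0.0, 0.08, -0.055], [0.104, 0.0, 0.0]] dq0.06 e0.000
[[0.0, 0.076, -0.061], [0.104, -0.0, -0.0]] dq0.06 e0.000
[[-0.0, 0.07, -0.067], [0.104, 0.0, 0.0]] dq0.06 e0.000
-- q [-1.05  0.65  1.68  1.    1.48  0.75] at [ 506.25 -336.73  230.65]
```

View pics/w5.png

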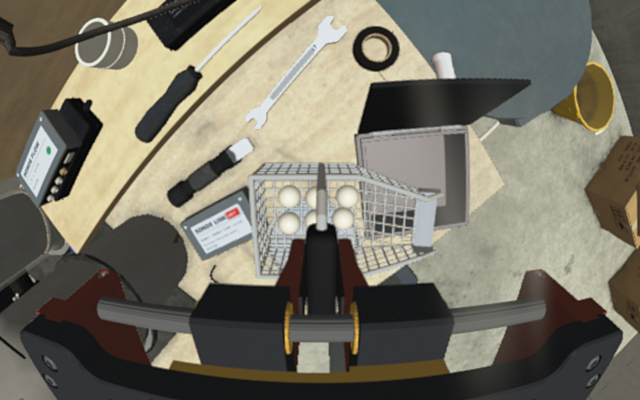

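The basket is held level with the balls still in it, at (290,196) to (345,220). Its spout at (424,222) is over the box. I'll tip it now.

jog_arm(
  commands=[
    [-1,[0,0.05,0.01],[0.06,0,0]],
    [-1,[0,0.08,0.01],[0.11,0,0]],
    [-1,[0,0.08,0],[0.11,0,0]],
    [-1,[0,0.08,0],[0.11,0,0]],
    [-1,[0,0.08,-0.01],[0.11,0,0]],
    [-1,[0,0.08,-0.02],[0.11,0,0]],
    [-1,[0,0.075,-0.025],[0.11,0,0]],
    [-1,[0,0.03,-0.02],[0.05,0,0]],
    [-1,[0,0,0],[0,0,0]],
  ],
)

```text
t: 13.7
ee_pos: [540.5, -293.2, 245.3]
orientation: [-2.404, 0.876, -0.273]
ft_force: [0.2, 0.1, -2.6]
width: 15.6
grasp_force: 30.0
```

```bash
python3 - <<'E'
from plan import *
p,M=ob();q=get_obs()["qpos"]
print("spout-C",spout(p,M)-C)
plan(p,M,[basket(D2,65,S+[0,0,38])],q,vmax=25,wmax=3.5)
E
```

```text
t 13.7 p [ 540.53 -293.19  245.3 ] ax [[0.766, -0.643, -0.0], [-0.529, -0.629, -0.569], [0.366, 0.436, -0.822]] q [-0.81  0.43  1.7   0.66  1.17  1.15] F [ 0.2   0.1  -2.64] w 15.6 g 30.0
spout-C [11.76 16.78 60.08]
[[0.002, 0.065, -0.022], [0.075, -0.0, -0.0]] dq0.06 e0.000
[[0.002, 0.064, -0.026], [0.075, -0.0, -0.0]] dq0.06 e0.000
[[0.002, 0.062, -0.029], [0.075, -0.0, -0.0]] dq0.05 e0.000
[[0.002, 0.06, -0.033], [0.075, -0.0, -0.0]] dq0.05 e0.000
[[0.002, 0.058, -0.036], [0.075, -0.0, -0.0]] dq0.05 e0.000
[[0.002, 0.056, -0.04], [0.075, -0.0, -0.0]] dq0.04 e0.000
[[0.002, 0.054, -0.043], [0.075, -0.0, -0.0]] dq0.04 e0.000
[[0.002, 0.051, -0.046], [0.075, -0.0, -0.0]] dq0.04 e0.000
[[0.002, 0.048, -0.049], [0.075, -0.0, -0.0]] dq0.04 e0.000
-- q [-1.06  0.67  1.68  1.01  1.51  0.73] at [ 503.66 -339.81  227.96]
```

jog_arm(
  commands=[
    [-1,[0,0.065,-0.022],[0.075,0,0]],
    [-1,[0,0.064,-0.026],[0.075,0,0]],
    [-1,[0,0.062,-0.029],[0.075,0,0]],
    [-1,[0,0.06,-0.033],[0.075,0,0]],
    [-1,[0,0.058,-0.036],[0.075,0,0]],
    [-1,[0,0.056,-0.04],[0.075,0,0]],
    [-1,[0,0.054,-0.043],[0.075,0,0]],
    [-1,[0,0.051,-0.046],[0.075,0,0]],
    [-1,[0,0.048,-0.049],[0.075,0,0]],
    [-1,[0,0,0],[0,0,0]],
  ],
)

```text
t: 14.7
ee_pos: [503.6, -338.1, 227.6]
orientation: [-1.912, 0.695, -0.442]
ft_force: [-0.2, -0.4, -2.5]
width: 15.6
grasp_force: 30.0
```

jog_arm(
  commands=[
    [-1,[0,0,0],[0,0,0]],
    [-1,[0,0,0],[0,0,0]],
    [-1,[0,0,0],[0,0,0]],
    [-1,[0,0,0],[0,0,0]],
    [-1,[0,0,0],[0,0,0]],
    [-1,[0,0,0],[0,0,0]],
    [-1,[0,0,0],[0,0,0]],
    [-1,[0,0,0],[0,0,0]],
    [-1,[0,0,0],[0,0,0]],
    [-1,[0,0,0],[0,0,0]],
  ],
)

```text
t: 15.7
ee_pos: [504.0, -338.3, 228.9]
orientation: [-1.912, 0.693, -0.445]
ft_force: [-0.6, 0.8, -1.3]
width: 15.7
grasp_force: 30.0
```

```bash
python3 - <<'E'
from plan import *
p,M=ob();q=get_obs()["qpos"]
print("spout-C",spout(p,M)-C)
d=get_image("wrist");t=get_image("top")
cv2.imwrite("pics/w6.png",np.vstack([d["image"],cv2.resize(t["image"][185:265,360:488],(640,400))])[:, :] if 0 else cv2.resize(np.vstack([d["image"],cv2.resize(t["image"][185:265,360:488],(640,400))]),(480,600)))
E
```

```text
t 15.7 p [ 504.04 -338.31  228.89] ax [[0.767, -0.641, 0.002], [-0.269, -0.324, -0.907], [0.582, 0.695, -0.421]] q [-1.06  0.67  1.68  1.02  1.51  0.73] F [-0.56  0.81 -1.28] w 15.7 g 30.0
spout-C [14.76 18.37 38.95]
```

View pics/w6.png

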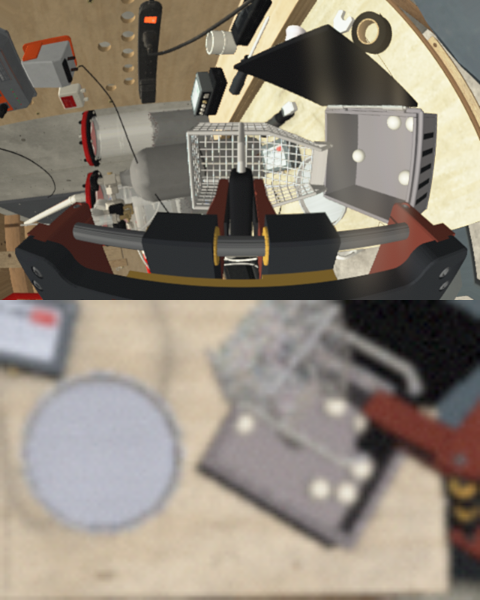

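The basket is empty in the wrist view. The top view shows six white balls in the box: (245,422), (335,407), (360,428), (362,467), (320,488) and (347,487). I'll return the basket along the same path.

```bash
python3 - <<'E'
from plan import *
p,M=ob();q=get_obs()["qpos"]
w=[basket(D2,30,S+[0,0,75]),basket(D2,0,S+[0,0,110]),(np.array([494.6,-181.3,263]),pose(-150.1,-60.1,90))]
plan(p,M,w,q,vmax=32,wmax=6)
E
```

```text
t 15.8 p [ 504.05 -338.29  228.88] ax [[0.767, -0.641, 0.002], [-0.269, -0.324, -0.907], [0.582, 0.695, -0.421]] q [-1.06  0.67  1.68  1.02  1.51  0.73] F [ 0.39  0.46 -1.66] w 15.5 g 30.0
[[0.001, -0.09, 0.084], [-0.13, 0.0, 0.001]] dq0.07 e0.000
[[0.001, -0.098, 0.074], [-0.13, 0.0, 0.001]] dq0.07 e0.000
[[0.001, -0.105, 0.064], [-0.13, 0.0, 0.001]] dq0.08 e0.000
[[0.001, -0.111, 0.053], [-0.13, 0.0, 0.001]] dq0.09 e0.000
[[0.001, -0.116, 0.041], [-0.13, 0.0, 0.001]] dq0.10 e0.000
[[0.001, -0.12, 0.029], [-0.13, 0.0, 0.001]] dq0.11 e0.000
-- q [-0.75  0.4   1.68  0.58  1.16  1.25] at [ 548.57 -286.28  256.65]
[[-0.0, -0.078, 0.053], [-0.133, -0.0, -0.0]] dq0.11 e0.000
[[0.0, -0.083, 0.044], [-0.133, 0.0, -0.0]] dq0.12 e0.000
[[-0.0, -0.087, 0.035], [-0.133, 0.0, -0.0]] dq0.12 e0.000
[[0.0, -0.09, 0.026], [-0.133, 0.0, -0.0]] dq0.12 e0.000
[[-0.0, -0.093, 0.016], [-0.133, 0.0, 0.0]] dq0.11 e0.000
-- q [-0.43  0.4   1.59  0.    1.15  1.84] at [ 578.71 -250.37  253.3 ]
[[-0.272, 0.003, -0.024], [-0.0, 0.0, 0.112]] dq0.10 e0.000
[[-0.271, 0.027, -0.024], [-0.0, 0.0, 0.112]] dq0.10 e0.000
[[-0.267, 0.05, -0.024], [-0.0, 0.0, 0.112]] dq0.10 e0.000
[[-0.262, 0.074, -0.024], [-0.0, 0.0, 0.112]] dq0.10 e0.000
-- q [-0.37  0.23  1.81  0.    1.1   2.25] at [ 494.6 -181.3  263. ]
```

jog_arm(
  commands=[
    [-1,[0,-0.09,0.084],[-0.13,0,0]],
    [-1,[0,-0.098,0.074],[-0.13,0,0]],
    [-1,[0,-0.105,0.064],[-0.13,0,0]],
    [-1,[0,-0.111,0.053],[-0.13,0,0]],
    [-1,[0,-0.116,0.041],[-0.13,0,0]],
    [-1,[0,-0.12,0.029],[-0.13,0,0]],
    [-1,[0,0,0],[0,0,0]],
  ],
)

```text
t: 16.5
ee_pos: [550.1, -283.8, 259.5]
orientation: [-2.486, 0.894, -0.248]
ft_force: [1.2, -0.2, -2.7]
width: 15.6
grasp_force: 30.0
```

jog_arm(
  commands=[
    [-1,[0,-0.078,0.053],[-0.133,0,0]],
    [-1,[0,-0.083,0.044],[-0.133,0,0]],
    [-1,[0,-0.087,0.035],[-0.133,0,0]],
    [-1,[0,-0.09,0.026],[-0.133,0,0]],
    [-1,[0,-0.093,0.016],[-0.133,0,0]],
    [-1,[0,0,0],[0,0,0]],
    [-1,[0,0,0],[0,0,0]],
  ],
)

```text
t: 17.2
ee_pos: [577.4, -249.1, 252.3]
orientation: [-2.951, 1.069, 0.001]
ft_force: [-0.0, -0.9, -1.9]
width: 15.6
grasp_force: 30.0
```

jog_arm(
  commands=[
    [-1,[-0.13,0,-0.01],[0,0,0.056]],
    [-1,[-0.27,0.015,-0.025],[0,0,0.112]],
    [-1,[-0.27,0.04,-0.025],[0,0,0.112]],
    [-1,[-0.265,0.06,-0.025],[0,0,0.112]],
    [-1,[-0.13,0.035,-0.01],[0,0,0.056]],
    [-1,[0,0,0],[0,0,0]],
    [-1,[0,0,0],[0,0,0]],
  ],
)

```text
t: 17.9
ee_pos: [494.7, -181.7, 262.8]
orientation: [-2.718, 1.572, -0.004]
ft_force: [0.5, -0.8, -1.6]
width: 15.7
grasp_force: 30.0
```

```bash
python3 - <<'E'
from plan import *
p,M=ob();q=get_obs()["qpos"]
plan(p,M,[(np.array([494.6,-181.3,150]),pose(-150.1,-60.1,90)),(np.array([494.6,-181.3,113.2]),pose(-150.1,-60.1,90))],q,vmax=25,show=True)
E
```

```text
t 17.9 p [ 494.75 -181.75  262.78] ax [[0.499, -0.867, 0.001], [-0.867, -0.499, -0.003], [0.003, 0.0, -1.0]] q [-0.38  0.23  1.81  0.    1.1   2.24] F [ 0.48 -0.81 -1.55] w 15.7 g 30.0
[[-0.001, 0.0, 0.226], [-0.001, -0.0, 0.0]] dq0.05 e0.000
[[-0.001, 0.0, 0.226], [-0.001, -0.0, 0.0]] dq0.05 e0.000
[[-0.001, 0.0, 0.226], [-0.001, -0.0, 0.0]] dq0.05 e0.000
[[-0.001, 0.0, 0.226], [-0.001, -0.0, 0.0]] dq0.05 e0.000
[[-0.001, -0.0, 0.226], [-0.001, -0.0, 0.0]] dq0.05 e0.000
-- q [-0.37  0.38  1.9   0.    0.86  2.25] at [ 494.6 -181.3  150. ]
[[-0.0, 0.0, 0.184], [0.0, 0.0, 0.0]] dq0.04 e0.000
[[-0.0, 0.0, 0.184], [0.0, 0.0, 0.0]] dq0.04 e0.000
-- q [-0.37  0.44  1.92 -0.    0.78  2.25] at [ 494.6 -181.3  113.2]
```

Going down to 5 mm above the seat, then lowering gently.

jog_arm(
  commands=[
    [-1,[0,0,0.15],[0,0,0]],
    [-1,[0,0,0.25],[0,0,0]],
    [-1,[0,0,0.25],[0,0,0]],
    [-1,[0,0,0.25],[0,0,0]],
    [-1,[0,0,0.25],[0,0,0]],
    [-1,[0,0,0.2],[0,0,0]],
    [-1,[0,0,0.1],[0,0,0]],
    [-1,[0,0,0],[0,0,0]],
  ],
)

```text
t: 18.7
ee_pos: [494.8, -181.2, 116.3]
orientation: [-2.719, 1.572, 0.001]
ft_force: [0.4, 0.2, -0.5]
width: 16.1
grasp_force: 30.0
```

jog_arm(
  commands=[
    [-1,[0,0,0.02],[0,0,0]],
    [-1,[0,0,0.02],[0,0,0]],
    [-1,[0,0,0],[0,0,0]],
  ],
)

```text
t: 19.0
ee_pos: [495.8, -181.0, 114.4]
orientation: [-2.719, 1.572, -0.005]
ft_force: [-0.7, -0.4, -1.8]
width: 16.2
grasp_force: 30.0
```

jog_arm(
  commands=[
    [-1,[0,0,0.015],[0,0,0]],
    [-1,[0,0,0],[0,0,0]],
    [-1,[0,0,0],[0,0,0]],
  ],
)

```text
t: 19.3
ee_pos: [496.1, -181.0, 113.1]
orientation: [-2.719, 1.571, -0.006]
ft_force: [1.2, 0.8, 5.8]
width: 15.4
grasp_force: 30.0
```

jog_arm(
  commands=[
    [-0.3,[0,0,0],[0,0,0]],
    [-0.1,[0,0,0],[0,0,0]],
    [0.1,[0,0,0],[0,0,0]],
    [0.1,[0,0,0],[0,0,0]],
    [0.1,[0,0,0],[0,0,0]],
    [0.1,[0,0,0],[0,0,0]],
    [0.1,[0,0,-0.1],[0,0,0]],
    [0.1,[0,0,-0.3],[0,0,0]],
    [0.1,[0,0,-0.4],[0,0,0]],
    [0.1,[0,0,-0.4],[0,0,0]],
  ],
)

```text
t: 20.3
ee_pos: [494.7, -180.5, 234.0]
orientation: [-2.719, 1.572, -0.002]
ft_force: [0.7, -0.1, -0.2]
width: 48.4
grasp_force: 0.0
```

```bash
python3 - <<'E'
from plan import *
p,M=ob()
d=get_image("wrist")
f=lambda uv,z:wcast(d,p,M,uv,z)
cv2.imwrite("pics/w7.png",d["image"][0:320,140:580] if 0 else d["image"])
E
```

```text
t 20.3 p [ 494.66 -180.55  233.97] ax [[0.499, -0.867, 0.001], [-0.867, -0.499, -0.001], [0.001, -0.0, -1.0]] q [-0.37  0.26  1.84  0.    1.04  2.25] F [ 0.74 -0.09 -0.15] w 48.4 g 0.0
```

View pics/w7.png

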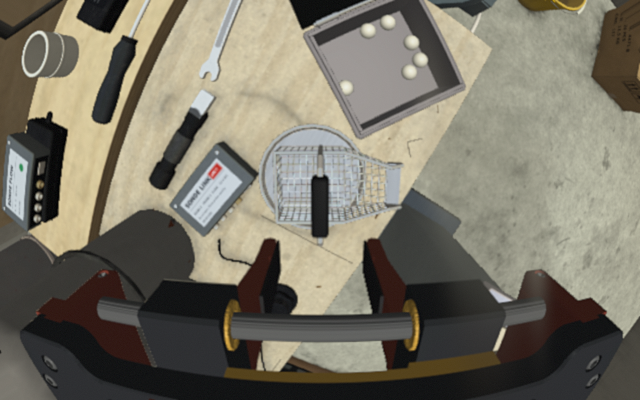

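The six balls are in the box: (347,88), (368,30), (388,22), (411,42), (420,60) and (409,72). The basket stands level and empty in its tray at (320,190), and the gripper is clear. I'll hand in the job.

```bash
python3 -c "
from workcell import *
print(close_job())"
```

```text
the job is handed in; nothing more can be done
None
```

The job is handed in at about 20 s of the 64 s allowed: the lid rests open, all six balls are in the box, the empty basket stands upright in its tray, and I saw nothing else disturbed; the judge returned no verdict.

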